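# Bring the bench magnifier over the jaw model and switch it on

## Task

With a fingertip, push the arm of the bench magnifier round on its post until the lens is centred above the plaster jaw model (the horseshoe row of teeth) and leave it there; then press the round push button on top of the magnifier's post right down to switch on its lamp, and let go. Do not lift or shift the jaw model, the other pieces on the bench or the things around them.

Things in the scene. Friction and masses are not known exactly. Their poses are not given: they have to be found in the camera images.
- lens_arm (a joint): swing of the magnifier's arm about its upright post, rad; 0 when the arm points along the stand's front (about towards the robot), growing anticlockwise seen from above; stops at -1.6 and +1.6. The arm stays where it is left: friction 0.12 N m, so about 1.5 N at the bar moves it
- lens (a point): centre of the lens: a glass in a white round frame 106 mm across and 14 mm thick, at the free end of the arm, 175 mm from the post's axis, 140 mm above the bench
- bar (a point): a point on the arm's straight white bar, 70 mm from the post's axis, at the middle of the bar's height. The bar is 12 mm wide and 22 mm high (129 to 151 mm above the bench) and bare from 22 to 112 mm from the axis; its upright sides are where to push. At its inner end is a round hub 42 mm across, top 152 mm above the bench. This point's x axis points along the arm, from the lens to the post
- switch (a joint): travel of the push button, m: 0 is up, 0.005 fully down; a spring brings it back (4 N fully down)
- switch_top (a point): centre of the top face of the plain grey round push button, 22 mm across, 164 mm above the bench, on the axis of the magnifier's post, so also the centre about which the arm swings; it is pressed straight down and does not turn with the arm
- magnifier: the magnifier's fixed stand: round white foot 110 mm across with an upright post; origin at the foot's centre on the bench; its -x axis is the front
- jaw_model: loose plaster jaw model with a horseshoe row of teeth, 67x66x28 mm, standing on the bench on the circle that the lens passes over; origin at the centre of its underside
- flask_ring: loose round pale brass flask half, an open ring 82 mm across and 31 mm high, also under the lens's path; leave alone; origin at the centre of its underside
- bur_block: loose wooden block holding burs, 45x90x52 mm, also under the lens's path; leave alone; origin at the centre of its underside
- pencil_1: loose pencil lying on the bench between the pieces, 105x7x6 mm; leave alone; origin at its centre, on the bench
- paste_jar: loose jar with a black lid, 49 mm across, 52 mm high, beside the stand; leave alone; origin at the centre of its underside
- plaster_pot_1: loose pot with a lid, 73 mm across, 71 mm high, beside the stand; leave alone; origin at the centre of its underside
Mind the look-alikes: they are no part of the job. Leave any orange or turquoise look-alike of the jaw_model alone.

How it is judged:
By the outcome, as a careful person would: the job done as asked, in the order asked, and still so for the second after the job is handed in, with the robot touching nothing.
It also fails if it takes over 45 s, if anything falls off the work surface, if the arm or the gripper's body presses on something with over 40 N, if the wrist force passes 120 N, or if a joint passes its speed limit or range.

## Robot

A 6-joint arm with a two-finger parallel gripper is mounted at the origin on a cart in front of the work surface, level with it; the furniture and walls round the work are solid. World frame = base frame: x ahead of the robot, y to its left, z up, the work surface at z = 0. Lengths are in m, angles in degrees, forces in N, time in s.
With the tool pointing down it reaches from about 0.35 to 0.875 m from the base axis. Payload 4.2 kg.
Tool frame: the origin (TCP) lies at the very end of the fingers, on their centre line; the grasp point (between the pads) lies 19 mm behind it; z points along the fingers, y is the line along which they close (so a half turn about z gives the same grasp; the last joint's range is limited). The gripper opens to 87 mm and grips with 3 to 60 N. Pads are 19 mm wide; open, the fingers measure 117 mm over their backs; the gripper's body (75 mm by 190 mm) begins 51 mm behind the grasp point.
Start: joints at [-56.631, 22.042, 0.453, 0, -68.411, -14.817], TCP at [0.199, -0.592, 0.223] pointing down, gripper open.
Joint ranges: [-179.83, 179.83], [-69.29, 118.12], [-61.27, 80.66], [-181.25, 117.63], [-171.15, -9.14], [-177.46, 177.46]. Speed limits (degrees/s): [159.86, 159.86, 180, 180, 180, 180].

## Interface

Orientations are given as a 3x3 rotation matrix whose columns are the frame's x, y, z axes.
In Python, from station import monitor, cams, ticket gives the robot as it stands.
- The arm moves only by the tool drive_tool, never from a script. Its argument "moves" is a list of rows, each an object with "delta_pos": the shift along the tool's x, y, z in mm, a list of three; "turn": the turn about the tool's z in rad; "claw": the opening, from 0 (shut) to 1 (fully open). A call has 1 to 12 rows; each row shifts and turns the commanded pose from where the row before left it, along the tool's axes as they then stand; what a row does not reach is not made up. A row lasts 1/8 s, in which the tool goes at most 62.5 mm and 10.7 degrees, less where a joint would pass 70% of its speed; a pose out of reach is approached as far as the arm can. A call is refused whole if a number of a shift passes 62.5 or a number of a turn 0.188, either way. A call with a gripper value outside its range is refused whole. The fingers move at their own pace and stop on an object; the grip force is fixed at half the most. Time passes only in rows, so rows that do not move let the fingers close. It gives the time, the measured TCP pose, the force, the opening and the grip force at its end, in the units of the state.
- monitor.sense(): the state, without advancing time (a new reading comes with each control period).
- cams.capture(name): name is "scene" or "top" or "wrist"; returns a dict with "color" (420x560x3 uint8, red, green, blue), "range_z" (420x560 float32, m along the optical axis (not along the pixel's ray), 0 where there is no reading), "vertical_fov" (degrees; the focal length in pixels is half the picture's height over the tangent of half this angle, whatever the lens; pixels are square), "cx", "cy" (the principal point, pixels), "extrinsics" (4x4, takes a point from camera to world coordinates). Camera axes: x right, y down, z forward; pixel columns grow to the right and rows downward; lengths in m; the calibration is good to about 2 mm. A picture is of the moment at which its call begins.
- ticket.finish_job(): hands the job in; it is judged then, once.
The state is a dict: "time_s": time; "joints": joint angles; "joint_velocities": joint speeds; "effort": joint torques, N m; "tcp_pos": TCP position; "ee_rot": TCP orientation; "wrist_force": force on the tool from outside, world axes, zero at the start; "moment": the same for the moment, N m; "gripper_width": opening from 0.0 (shut) to 1.0 (fully open); "gripper_force": force on a finger pad.
Only numpy, scipy, OpenCV 4.12 (cv2) and the standard library are available. Lean on these libraries where they do the work, as an engineer would, in place of code of your own. Each camera call takes 0.05 s, during which the arm holds its last target. There are 200 camera calls.

## Working session

There is one attempt and no reset: what is moved stays moved. The work goes in short steps, Python scripts to look and compute and a tool call to move; the robot and the scene stay as the last step left them, time stands still between calls to the robot, and variables do not carry over. Pictures are saved under pics/ and viewed, at most 10 in all, crops included, and the job is handed in when it is done.

Besides the shell and the picture viewer there is one more tool, called after "Emit:" as a command line: name --argument value ..., lists and objects as JSON in quotes. drive_tool: Moves the arm, as the interface text tells. Its arguments: {"type":"object","properties":{"moves":{"type":"array","items":{"type":"object","properties":{"delta_pos":{"type":"array","items":{"type":"number"}},"turn":{"type":"number"},"claw":{"type":"number"}}}}},"required":["moves"]}

```bash
mkdir -p pics; cat > h.py <<'E'
import numpy as np, cv2, pickle
from station import monitor, cams, ticket
def cap(n,f):
    d=cams.capture(n); pickle.dump(d,open(f'pics/{f}.pkl','wb')); cv2.imwrite(f'pics/{f}.png',d['color'][:,:,::-1]); return d
def load(f): return pickle.load(open(f'pics/{f}.pkl','rb'))
def cloud(d):
    H,W=d['range_z'].shape; f=H/2/np.tan(np.radians(d['vertical_fov'])/2)
    v,u=np.mgrid[:H,:W]; z=d['range_z'].astype(float)
    P=np.stack([(u-d['cx'])/f*z,(v-d['cy'])/f*z,z],-1)
    E=np.array(d['extrinsics']); return P@E[:3,:3].T+E[:3,3]
E
python3 - <<'E'
from h import *
a=cap('scene','s1');b=cap('top','t1')
cv2.imwrite('pics/t1b.png',cv2.resize(b['color'][:,:,::-1],(800,600)))
s=monitor.sense();print(s['time_s'],s['tcp_pos'],s['ee_rot'],s['gripper_width'],s['wrist_force'])
E
```

```text
0.1 [ 0.19867884 -0.5920138   0.22157566] [[-9.48094912e-01 -3.17986629e-01 -7.36263816e-04]
 [-3.17987461e-01  9.48093145e-01  1.83417182e-03]
 [ 1.14804563e-04  1.97309163e-03 -9.99998047e-01]] 0.9984749912774881 [-0.95490443 -0.89246325  0.40654523]
```

View pics/t1b.png

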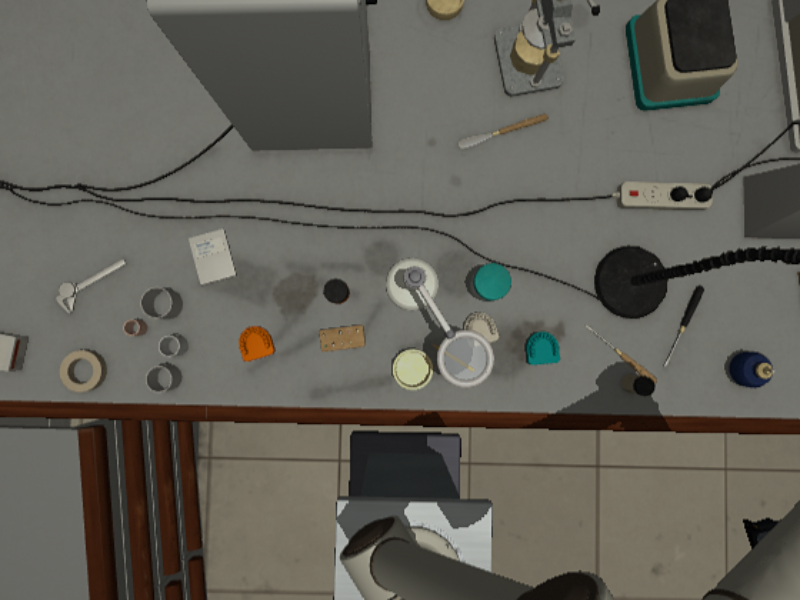

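View pics/s1.png

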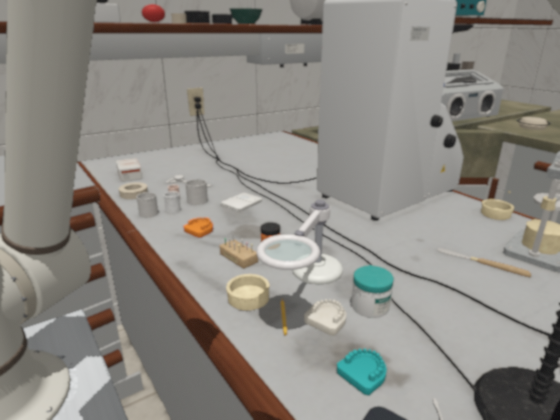

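The top view (800 px wide) shows the post and button at (414,276) and the lens at (466,358). The white jaw is at (481,327), partly under the frame. Possible mix-ups are the orange jaw at (256,343) and the turquoise jaw at (542,348). The white one is the target. I'll measure it next.

```bash
python3 - <<'E'
from h import *
d=load('t1');P=cloud(d);C=d['color'].astype(int)
hsv=cv2.cvtColor(d['color'],cv2.COLOR_RGB2HSV)
for n,(u,v) in dict(button=(414,276),hub=(418,284),bar=(435,308),lensr=(441,345),jaw=(483,320),bench=(510,345),ring=(412,352),pot=(492,282)).items():
    print(n,P[int(v*.7),int(u*.7)].round(3))
def box(x0,x1,y0,y1,z0,z1,): return (P[...,0]>x0)&(P[...,0]<x1)&(P[...,1]>y0)&(P[...,1]<y1)&(P[...,2]>z0)&(P[...,2]<z1)
b=P[int(276*.7),int(414*.7)]; 
m=box(b[0]-.03,b[0]+.03,b[1]-.03,b[1]+.03,.158,.175);q=P[m];print('btn',len(q),q.mean(0),q.min(0),q.max(0))
m=box(.3,.9,-.5,.3,.12,.155)&(np.linalg.norm(P[...,:2]-b[:2],axis=-1)>.115);m[int(420*.7):]=0
q=P[m];print('lens',len(q),q.min(0),q.max(0)); 
c,s,_=cv2.fitEllipse(cv2.convexHull((q[:,:2]*1000).astype(np.float32)));print(c,s)
j=P[int(320*.7),int(483*.7)]
m=box(j[0]-.08,j[0]+.06,j[1]-.06,j[1]+.06,.008,.04)&(hsv[...,1]<60);q=P[m];print('jaw',len(q),q.min(0),q.max(0),q.mean(0))
x,y,w,h=cv2.boundingRect(m.astype(np.uint8));print(x,y,w,h)
# scene view cloud of jaw
d2=load('s1');P2=cloud(d2);print('scene jaw',P2[315,325])
S=(P2[...,0]>j[0]-.09)&(P2[...,0]<j[0]+.07)&(abs(P2[...,1]-j[1])<.07)&(P2[...,2]>.006)&(P2[...,2]<.04)
h2=cv2.cvtColor(d2['color'],cv2.COLOR_RGB2HSV); S&=(h2[...,1]<70)
n,l,st,ce=cv2.connectedComponentsWithStats(S.astype(np.uint8));
k=l[315,325];q2=P2[l==k];print(k,len(q2),q2.min(0),q2.max(0),q2.mean(0))
for Q in (q,q2):
    r=cv2.minAreaRect((Q[:,:2]*1000).astype(np.float32));print(r)
def crop(d,u,v,r):return cv2.resize(d['color'][v-r:v+r,u-r:u+r,::-1],(400,400),interpolation=cv2.INTER_CUBIC)
cv2.imwrite('pics/c1.png',np.hstack([crop(d,325,225,60),crop(d2,320,290,70)]))
E
```

```text
button [0.594 0.02  0.164]
hub [0.582 0.011 0.154]
bar [ 0.539 -0.021  0.152]
lensr [ 0.472 -0.033  0.147]
jaw [ 0.522 -0.132  0.011]
bench [ 0.473 -0.191  0.   ]
ring [0.454 0.013 0.006]
pot [ 0.596 -0.139  0.07 ]
btn 63 [0.59505561 0.01534781 0.16306732] [ 0.5818845  -0.0013811   0.15812453] [0.61043337 0.02725009 0.16903804]
lens 1689 [ 0.39716117 -0.44373238  0.12007326] [0.87562737 0.29973506 0.15492792]
(634.3110961914062, -19.3577938079834) (427.7514343261719, 919.3563842773438)
jaw 334 [ 0.47819679 -0.18236158  0.00808423] [ 0.58172959 -0.0931761   0.03896738] [ 0.51482168 -0.12890934  0.0191725 ]
325 203 31 37
scene jaw [ 0.49541646 -0.1285416   0.0178334 ]
2 1022 [ 0.46472691 -0.16526641  0.00600117] [ 0.53489609 -0.09773058  0.03070477] [ 0.49697949 -0.1318376   0.01890131]
((528.9163818359375, -135.27154541015625), (75.90522766113281, 95.3851547241211), 77.9246597290039)
((501.8876953125, -127.9180908203125), (63.56427764892578, 64.96532440185547), 17.218793869018555)
```

View pics/c1.png

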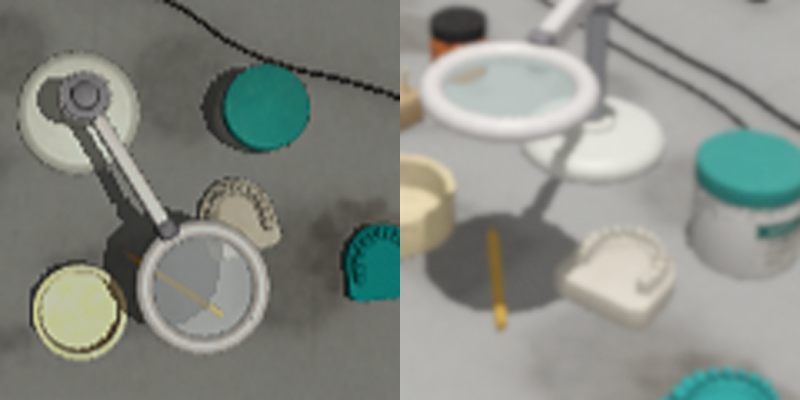

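The crop confirms the white plaster jaw (right of and behind the lens, next to the yellow ring and pencil). The arm has to turn anticlockwise, so I'll push from its lower-left side. Next I'll work out the geometry.

```bash
cat >> h.py <<'E'
def px2w(d,u,v,z):
    H=420; f=H/2/np.tan(np.radians(d['vertical_fov'])/2);E=np.array(d['extrinsics'])
    r=E[:3,:3]@[(u-d['cx'])/f,(v-d['cy'])/f,1]; return (E[:3,3]+r*(z-E[2,3])/r[2])[:2]
def lens(d,post,z=.147):
    """lens centre from frame-height points in an annulus about the post"""
    P=cloud(d); r=np.linalg.norm(P[...,:2]-post,axis=-1)
    m=(r>.12)&(r<.235)&(P[...,2]>.135)&(P[...,2]<.155)
    m=m.astype(np.uint8);n,l,st,ce=cv2.connectedComponentsWithStats(m)
    k=1+st[1:,4].argmax();q=P[l==k][:,:2];q=q[np.linalg.norm(q-post,axis=1)>.125]
    c,R=cv2.minEnclosingCircle((q*1000).astype(np.float32));return np.array(c)/1000,R,len(q)
E
python3 - <<'E'
from h import *
d=load('t1')
post=px2w(d,290.2,193.8,.164);print('post',post)
L=px2w(d,325.9,251.1,.147);print('lens',L,np.linalg.norm(L-post), lens(d,post))
J=np.array([.5,-.131]);v=J-post;print('jaw r',np.linalg.norm(v))
a0=np.degrees(np.arctan2(*(L-post)[::-1]));a1=np.degrees(np.arctan2(*v[::-1]));print(a0,a1)
R=np.array(monitor.sense()['ee_rot']);p=np.array(monitor.sense()['tcp_pos'])
for a,off in ((a0,-.045),(a0,-.021),(a1,-.021)):
    a=np.radians(a);e=np.array([np.cos(a),np.sin(a)]);t=np.array([-e[1],e[0]])
    print(post+.085*e+off*t,'e',e)
print('toolx',np.degrees(np.arctan2(R[1,0],R[0,0])))
E
```

```text
post [0.59203701 0.01640355]
lens [ 0.44663677 -0.08041723] 0.17468684107890356 (array([ 0.44868713, -0.0795886 ]), 52.79550552368164, 1250)
jaw r 0.1737774968604243
-146.34069145554156 -121.98015959159108
[0.49634602 0.00674767] e [-0.83234796 -0.55425343]
[ 0.50964811 -0.01322868] e [-0.83234796 -0.55425343]
[ 0.52920597 -0.04457399] e [-0.52962557 -0.84823155]
toolx -161.45874126851623
```

Emit:
drive_tool --moves '[{"delta_pos":[-39,40.6,0],"claw":0},{"delta_pos":[-39,40.6,0],"claw":0},{"delta_pos":[-39,40.6,0],"claw":0},{"delta_pos":[-39,40.6,0],"claw":0},{"delta_pos":[-39,40.6,0],"claw":0},{"delta_pos":[-39,40.6,0],"claw":0},{"delta_pos":[-39,40.6,0],"claw":0},{"delta_pos":[-39,40.6,0],"claw":0},{"delta_pos":[-39,40.6,0],"claw":0},{"delta_pos":[-39,40.6,0],"claw":0},{"delta_pos":[-39,40.6,0],"claw":0},{"delta_pos":[-39,40.6,0],"claw":0}]'

```text
invalid input
```

Emit:
drive_tool --moves '[{"delta_pos":[0,0,0],"turn":-0.16,"claw":0},{"delta_pos":[0,0,0],"turn":-0.16,"claw":0},{"delta_pos":[0,0,0],"turn":-0.16,"claw":0},{"delta_pos":[0,0,0],"claw":0},{"delta_pos":[0,0,0],"claw":0}]'

```text
invalid input
```

```bash
python3 - <<'E'
from h import *
s=monitor.sense();print(s['time_s'],s['tcp_pos'],np.round(s['ee_rot'],3).tolist(),s['gripper_width'],s['wrist_force'],s['joints'])
d=cap('wrist','w1')
E
```

```text
0.1 [ 0.19867884 -0.5920138   0.22157566] [[-0.948, -0.318, -0.001], [-0.318, 0.948, 0.002], [0.0, 0.002, -1.0]] 0.9984749912774881 [-0.95490443 -0.89246325  0.40654523] [-5.66328709e+01  2.20866458e+01  3.88632874e-01 -2.42710065e-02
 -6.84129582e+01 -1.48169254e+01]
```

View pics/w1.png

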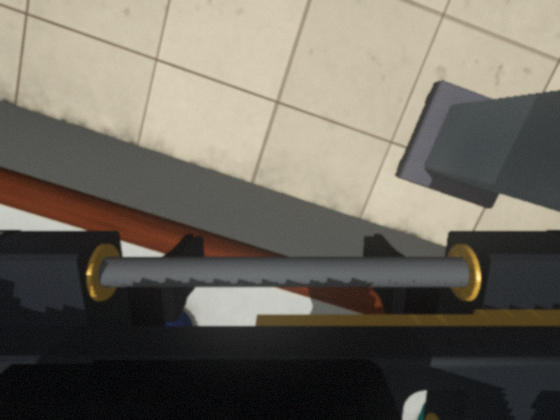

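The arm hasn't moved: both calls were refused, probably because some rows had no "turn". The wrist picture shows only the gripper (around row 270) and the floor. I'll resend with every field filled in.

Emit:
drive_tool --moves '[{"delta_pos":[-39,40.6,0],"turn":0,"claw":0},{"delta_pos":[-39,40.6,0],"turn":0,"claw":0},{"delta_pos":[-39,40.6,0],"turn":0,"claw":0},{"delta_pos":[-39,40.6,0],"turn":0,"claw":0},{"delta_pos":[-39,40.6,0],"turn":0,"claw":0},{"delta_pos":[-39,40.6,0],"turn":0,"claw":0},{"delta_pos":[-39,40.6,0],"turn":0,"claw":0},{"delta_pos":[-39,40.6,0],"turn":0,"claw":0},{"delta_pos":[-39,40.6,0],"turn":0,"claw":0},{"delta_pos":[-39,40.6,0],"turn":0,"claw":0},{"delta_pos":[-39,40.6,0],"turn":0,"claw":0},{"delta_pos":[-39,40.6,0],"turn":0,"claw":0}]'

```text
time_s: 1.65
tcp_pos: [0.4879, 0.0201, 0.2226]
ee_rot: [[-0.948, -0.319, 0.0], [-0.319, 0.948, 0.0], [-0.0, -0.0, -1.0]]
wrist_force: [0.8, -0.5, -0.1]
gripper_width: 0.005
gripper_force: 0.0
```

Emit:
drive_tool --moves '[{"delta_pos":[0,0,20],"turn":-0.16,"claw":0},{"delta_pos":[0,0,20],"turn":-0.16,"claw":0},{"delta_pos":[0,0,20],"turn":-0.16,"claw":0},{"delta_pos":[0,0,20],"turn":0,"claw":0},{"delta_pos":[0,0,18],"turn":0,"claw":0},{"delta_pos":[0,0,0],"turn":0,"claw":0},{"delta_pos":[0,0,0],"turn":0,"claw":0}]'

```text
time_s: 2.52
tcp_pos: [0.488, 0.0184, 0.1252]
ee_rot: [[-0.694, -0.72, 0.001], [-0.72, 0.694, 0.0], [-0.001, -0.001, -1.0]]
wrist_force: [-0.0, -0.2, -0.2]
gripper_width: 0.006
gripper_force: 0.0
```

```bash
python3 - <<'E'
from h import *
d=cap('top','t2');cv2.imwrite('pics/c2.png',cv2.resize(d['color'][160:300,240:400,::-1],(640,560),interpolation=cv2.INTER_CUBIC))
E
```

```text
(no output)
```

View pics/c2.png

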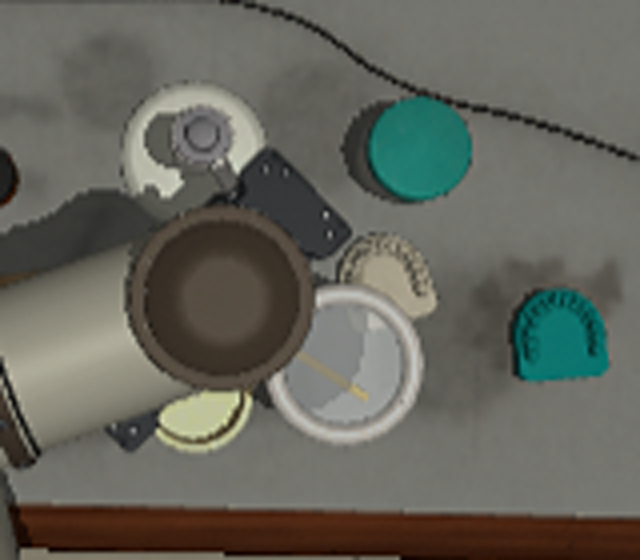

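The top crop shows the finger left of the bar, with the lens (345,365) undisturbed and the jaw at (390,275). Now I'll push, stopping a little short.

Emit:
drive_tool --moves '[{"delta_pos":[1.8,-8,0],"turn":0,"claw":0},{"delta_pos":[1.8,-8,0],"turn":0,"claw":0},{"delta_pos":[1.8,-8,0],"turn":0,"claw":0},{"delta_pos":[1.8,-7,0],"turn":0,"claw":0},{"delta_pos":[1.8,-7,0],"turn":0,"claw":0},{"delta_pos":[1.8,-7,0],"turn":0,"claw":0},{"delta_pos":[1.8,-7,0],"turn":0,"claw":0},{"delta_pos":[1.8,-7,0],"turn":0,"claw":0},{"delta_pos":[1.8,-6,0],"turn":0,"claw":0},{"delta_pos":[0,0,0],"turn":0,"claw":0},{"delta_pos":[0,0,0],"turn":0,"claw":0}]'

```text
time_s: 3.95
tcp_pos: [0.5229, -0.0388, 0.1245]
ee_rot: [[-0.694, -0.72, -0.0], [-0.72, 0.694, -0.0], [0.0, -0.0, -1.0]]
wrist_force: [0.0, -0.3, 0.1]
gripper_width: 0.005
gripper_force: 0.0
```

```bash
python3 - <<'E'
from h import *
d=cap('top','t3');post=np.array([.592,.0164])
c,R,n=lens(d,post);print(c,R,n,np.linalg.norm(c-post),np.degrees(np.arctan2(*(c-post)[::-1])))
cv2.imwrite('pics/c3.png',cv2.resize(d['color'][160:300,240:400,::-1],(640,560),interpolation=cv2.INTER_CUBIC))
E
```

```text
[ 0.4795318 -0.1154957] 52.5798225402832 860 0.17333658314905226 -130.45441359283134
```

View pics/c3.png

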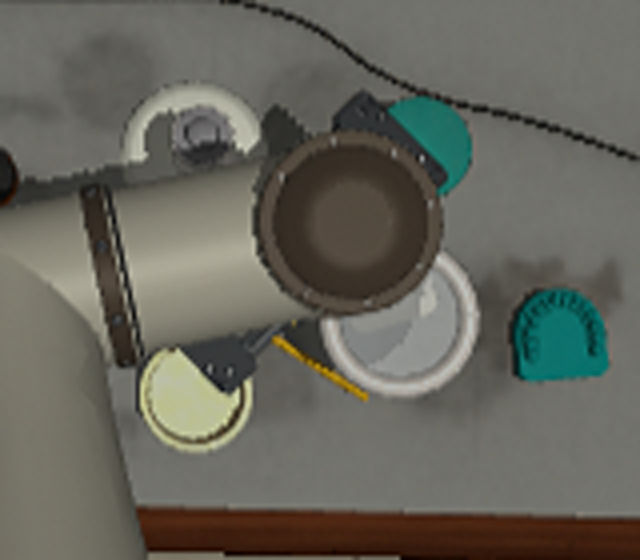

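The lens has swung to (400,320) in the crop, at -130.5°, against a target of -122°. About 12.5 mm of pushing remains.

Emit:
drive_tool --moves '[{"delta_pos":[-0.5,-4,0],"turn":0,"claw":0},{"delta_pos":[-0.5,-4,0],"turn":0,"claw":0},{"delta_pos":[-0.5,-3.5,0],"turn":0,"claw":0},{"delta_pos":[0,0,0],"turn":0,"claw":0},{"delta_pos":[0,0,0],"turn":0,"claw":0}]'

```text
time_s: 4.62
tcp_pos: [0.5329, -0.0454, 0.1246]
ee_rot: [[-0.694, -0.72, 0.001], [-0.72, 0.694, 0.0], [-0.001, -0.001, -1.0]]
wrist_force: [-1.0, -0.3, -0.1]
gripper_width: 0.003
gripper_force: 0.2
```

```bash
python3 - <<'E'
from h import *
d=cap('top','t4');post=np.array([.592,.0164])
c,R,n=lens(d,post);print(c,R,n,np.linalg.norm(c-post),np.degrees(np.arctan2(*(c-post)[::-1])))
E
```

```text
[ 0.49843942 -0.13051059] 52.471946716308594 831 0.17417319822101635 -122.49118008717308
```

Emit:
drive_tool --moves '[{"delta_pos":[0,10,0],"turn":0,"claw":0},{"delta_pos":[0,20,0],"turn":0,"claw":0},{"delta_pos":[0,20,0],"turn":0,"claw":0},{"delta_pos":[0,0,-30],"turn":0,"claw":0},{"delta_pos":[0,0,-40],"turn":0,"claw":0},{"delta_pos":[0,40,-20],"turn":0,"claw":0},{"delta_pos":[0,40,0],"turn":0,"claw":0},{"delta_pos":[0,0,0],"turn":0,"claw":0},{"delta_pos":[0,0,0],"turn":0,"claw":0}]'

```text
time_s: 5.8
tcp_pos: [0.4385, 0.0453, 0.2148]
ee_rot: [[-0.693, -0.721, 0.001], [-0.721, 0.693, 0.0], [-0.001, -0.0, -1.0]]
wrist_force: [1.3, 0.0, 0.1]
gripper_width: 0.007
gripper_force: 0.0
```

```bash
python3 - <<'E'
from h import *
d=cap('top','t5');e=cap('scene','s5');post=np.array([.592,.0164])
c,R,n=lens(d,post);print(c,R,n,np.linalg.norm(c-post),np.degrees(np.arctan2(*(c-post)[::-1])))
P=cloud(e)
m=(abs(P[...,0]-.5)<.05)&(abs(P[...,1]+.131)<.05)&(P[...,2]>.006)&(P[...,2]<.04);q=P[m];print(len(q),q.min(0),q.max(0))
crop=lambda d,u,v:cv2.resize(d['color'][v-70:v+70,u-70:u+70,::-1],(400,400),interpolation=cv2.INTER_CUBIC)
cv2.imwrite('pics/c5.png',np.hstack([crop(d,325,225),crop(e,320,290)]))
E
```

```text
[ 0.4985491  -0.13022092] 53.04045867919922 1244 0.1738699612315538 -122.5119706494573
1027 [ 0.46497588 -0.16576036  0.00601603] [ 0.53586081 -0.09971126  0.0306089 ]
```

View pics/c5.png

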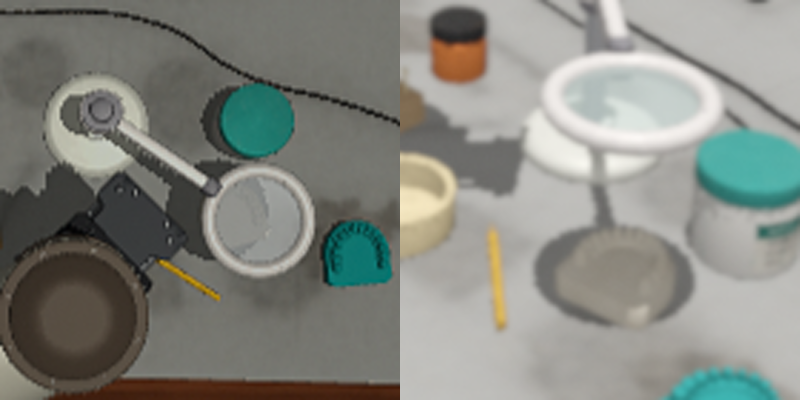

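The lens is centred over the jaw to within 2 mm (frame at (258,220) in the left crop, jaw shadowed directly beneath in the right one), and nothing else has moved. Next, the button.

Emit:
drive_tool --moves '[{"delta_pos":[-21.5,-32.9,0],"turn":0,"claw":0},{"delta_pos":[-21.5,-32.9,0],"turn":0,"claw":0},{"delta_pos":[-21.5,-32.9,0],"turn":0,"claw":0},{"delta_pos":[-21.5,-32.9,0],"turn":0,"claw":0},{"delta_pos":[0,0,0],"turn":0,"claw":0},{"delta_pos":[0,0,20],"turn":0,"claw":0},{"delta_pos":[0,0,20],"turn":0,"claw":0},{"delta_pos":[0,0,5],"turn":0,"claw":0},{"delta_pos":[0,0,0],"turn":0,"claw":0},{"delta_pos":[0,0,0],"turn":0,"claw":0}]'

```text
time_s: 7.15
tcp_pos: [0.5937, 0.0155, 0.1706]
ee_rot: [[-0.694, -0.72, 0.002], [-0.72, 0.694, 0.0], [-0.001, -0.001, -1.0]]
wrist_force: [0.1, 0.7, 0.4]
gripper_width: 0.007
gripper_force: 0.0
```

Emit:
drive_tool --moves '[{"delta_pos":[0,0,3],"turn":0,"claw":0},{"delta_pos":[0,0,2],"turn":0,"claw":0},{"delta_pos":[0,0,2],"turn":0,"claw":0},{"delta_pos":[0,0,2],"turn":0,"claw":0},{"delta_pos":[0,0,2],"turn":0,"claw":0},{"delta_pos":[0,0,0],"turn":0,"claw":0}]'

```text
time_s: 7.9
tcp_pos: [0.5933, 0.0154, 0.1595]
ee_rot: [[-0.694, -0.72, 0.001], [-0.72, 0.694, -0.0], [-0.0, -0.001, -1.0]]
wrist_force: [-1.8, 0.9, 5.0]
gripper_width: 0.005
gripper_force: 2.8
```

Emit:
drive_tool --moves '[{"delta_pos":[0,0,0.7],"turn":0,"claw":0},{"delta_pos":[0,0,0],"turn":0,"claw":0}]'

```text
time_s: 8.15
tcp_pos: [0.5933, 0.0155, 0.1594]
ee_rot: [[-0.694, -0.72, 0.001], [-0.72, 0.694, -0.0], [-0.0, -0.001, -1.0]]
wrist_force: [-3.6, 2.2, 8.5]
gripper_width: 0.005
gripper_force: 4.0
```

Emit:
drive_tool --moves '[{"delta_pos":[0,0,0.6],"turn":0,"claw":0},{"delta_pos":[0,0,0],"turn":0,"claw":0}]'

```text
time_s: 8.4
tcp_pos: [0.5933, 0.0155, 0.1593]
ee_rot: [[-0.693, -0.721, 0.001], [-0.721, 0.693, -0.0], [-0.001, -0.001, -1.0]]
wrist_force: [-4.3, 1.3, 10.3]
gripper_width: 0.005
gripper_force: 5.1
```

The force is rising with no further travel, so the button is fully down. I'll lift off and move clear.

Emit:
drive_tool --moves '[{"delta_pos":[0,0,-5],"turn":0,"claw":0},{"delta_pos":[0,0,-15],"turn":0,"claw":0},{"delta_pos":[0,0,-40],"turn":0,"claw":0},{"delta_pos":[30,30,-10],"turn":0,"claw":0},{"delta_pos":[30,40,0],"turn":0,"claw":0},{"delta_pos":[20,40,0],"turn":0,"claw":0},{"delta_pos":[0,30,0],"turn":0,"claw":0},{"delta_pos":[0,0,0],"turn":0,"claw":0},{"delta_pos":[0,0,0],"turn":0,"claw":0}]'

```text
time_s: 9.52
tcp_pos: [0.4376, 0.0551, 0.2276]
ee_rot: [[-0.694, -0.72, 0.001], [-0.72, 0.694, 0.0], [-0.001, -0.001, -1.0]]
wrist_force: [0.7, -0.4, -0.1]
gripper_width: 0.004
gripper_force: 0.0
```

```bash
python3 - <<'E'
from h import *
d=cap('top','t6');e=cap('scene','s6');post=np.array([.592,.0164])
c,R,n=lens(d,post);print(c,R,n,np.degrees(np.arctan2(*(c-post)[::-1])))
P=cloud(d);print('btn z',P[193:196,289:292,2])
crop=lambda d,u,v:cv2.resize(d['color'][v-70:v+70,u-70:u+70,::-1],(400,400),interpolation=cv2.INTER_CUBIC)
cv2.imwrite('pics/c6.png',np.hstack([crop(d,325,225),crop(e,320,250)]))
E
```

```text
[ 0.49866403 -0.12997083] 52.7214469909668 1240 -122.52434777314043
btn z [[0.16316686 0.16121716 0.16500537]
 [0.16680783 0.16498059 0.16579483]
 [0.16293042 0.16306847 0.16303952]]
```

View pics/c6.png

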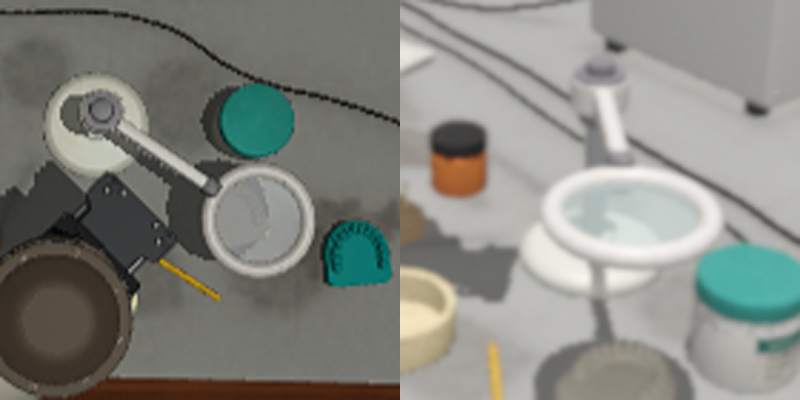

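The lens is still over the jaw at (258,220), the button is back up at about 164 mm, and the robot is clear of everything. I'll hand it in.

```bash
python3 -c "
from station import ticket
print(ticket.finish_job())"
```

```text
the job is handed in; nothing more can be done
None
```

The lens is centred over the white jaw model to within about 2 mm, the lamp button was pressed to its stop and sprang back up, nothing else appeared to move, and the job was handed in at about 10 s; the lamp's light itself was not checked.

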